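Show the solid ring mandrel to the inspection camera

ROBOT

A 6-joint arm with a two-finger parallel gripper is mounted at the origin on the work surface. World frame = base frame: x ahead of the robot, y to its left, z up, the work surface at z = 0. Lengths are in m, angles in rad, forces in N, time in s.
With the tool pointing down it reaches from about 0.35 to 0.775 m from the base axis. Payload 5.5 kg.
Tool frame: the origin (TCP) lies midway between the tips of the shut fingers; the grasp point (between the pads) lies 19 mm behind it; z points along the fingers, y is the line along which they close (so a half turn about z gives the same grasp; the last joint's range is limited). The gripper opens to 85 mm and grips with 20 to 120 N. Pads are 22 mm wide; open, the fingers measure 114 mm over their backs; the gripper's body (76 mm by 85 mm) begins 54 mm behind the grasp point. The pads swing forward as they close: fully open they stand 13 mm farther back than shut.
Start: joints at [-1.291, 0.313, 0.046, 1.304, 0, 1.431], TCP at [0.234, -0.525, 0.231] pointing down, gripper open.
Joint ranges: [-2.76, 2.76], [-0.86, 1.69], [-1.03, 1.26], [-2.2, 2.34], [-1.47, 1.5], [-3.14, 3.14]. Speed limits (rad/s): [2.57, 2.57, 3.14, 3.14, 3.14, 3.14].

INTERFACE

Orientations are given as a unit quaternion [w, x, y, z].
In Python, from workcell import get_state, read_camera, camera_info, hand_in, recognise gives the robot as it stands.
- The arm moves only by the tool arm_command, never from a script. Its argument "moves" is one flat list of numbers, 7 for each row, row after row: the opening, from -1 (shut) to 1 (fully open), then the shift along the tool's x, y, z in mm, then the turn, a rotation vector about the tool's x, y, z in rad. A call has 1 to 8 rows; each row shifts and turns the commanded pose from where the row before left it, along the tool's axes as they then stand; what a row does not reach is not made up. A row lasts 1/8 s, in which the tool goes at most 62.5 mm and 10.7 degrees, less where a joint would pass 70% of its speed; a pose out of reach is approached as far as the arm can. A call with a gripper value outside its range is refused whole. The fingers move at their own pace and stop on an object; "newtons" is the grip in N (left out, the last holds). Time passes only in rows, so rows that do not move let the fingers close. It gives the time, the measured TCP pose, the force, the opening and the grip force at its end, in the units of the state.
- get_state(): the state, without advancing time (a new reading comes with each control period).
- read_camera(name): name is "scene" or "top"; returns (picture, depth): 480x640x3 uint8, blue, green, red; 480x640 float32, m along the optical axis (not along the pixel's ray), 0 where there is no reading.
- camera_info(name): a dict with "fovy" (degrees; the focal length in pixels is half the picture's height over the tangent of half this angle, whatever the lens; pixels are square), "cx", "cy" (the principal point, pixels), "k1" (the pictures are not rectified: a ray, as slopes to the right and down, at radius r is drawn at 1 + k1 r^2 times it, then the intrinsics apply), "eye" and "orientation" of the camera in the world. Camera axes: x right, y down, z forward; pixel columns grow to the right and rows downward; lengths in m; the calibration is good to about 2 mm. A picture is of the moment at which its call begins. camera_info takes no time and is no camera call.
- hand_in(): hands the job in; it is judged then, once.
Trained networks look in the newest picture that a camera, given by its name, has taken for a name from the list of things; names that differ only in an ending like _2 or _b are one class to them, and where a whole thing is asked for, a point or a joint stands for the part that bears it (a point fixed in the world has none). Each returns a list of dicts, best first, with "confidence" (0 to 1); they miss things now and then, are a little off and sometimes report something else, mostly with a low value. They report only what shows in the picture. A call takes as long as a camera call.
- recognise(camera, label): "point" ([column, row] in pixels, amid what is visible of it).
The state is a dict: "clock": time; "joint_pos": joint angles; "qvel": joint speeds; "tau": joint torques, N m; "tcp_pos": TCP position; "orientation": TCP orientation; "wrist_force": force on the tool from outside, world axes, zero at the start; "ft_torque": the same for the moment, N m; "finger_gap": finger opening in m; "grip_force": force on a finger pad.
Only numpy, scipy, OpenCV 4.12 (cv2) and the standard library are available. Lean on these libraries where they do the work, as an engineer would, in place of code of your own. Each camera call takes 0.05 s, during which the arm holds its last target. There are 200 camera calls.

TASK

Two ring mandrels that look alike lie in the pegged sweep tray, one solid and one hollow: find the solid, heavy one by lifting, and hold it up to the inspection camera so that its taper can be checked for nicks: level and square across the view, thin end pointing away from you, the middle of its taper on the lens axis 15 cm in front of the lens. The hollow one must lie in its own place in the pegs as before, and everything else on the bench stays where it is, the camera untouched. Finish while still holding the mandrel there, motionless; do not put it down.

Things in the scene. Friction and masses are not known exactly. Their poses are not given: they have to be found in the camera images.
- mandrel_a: one of two look-alike round steel ring mandrels, 240 mm long: 23 mm thick knurled grip (80 mm), then an even taper (160 mm) to 11 mm. One is solid (0.5 to 0.63 kg), the other hollow (0.17 kg); which is which changes. Origin on the axis at the balance point (22 mm thick), +x to the thin end (butt at -90 mm, thin end +150 mm). Lies level in V pegs, axis 45 mm above the bench
- mandrel_b: one of two look-alike round steel ring mandrels, 240 mm long: 23 mm thick knurled grip (80 mm), then an even taper (160 mm) to 11 mm. One is solid (0.5 to 0.63 kg), the other hollow (0.17 kg); which is which changes. Origin on the axis at the balance point (22 mm thick), +x to the thin end (butt at -90 mm, thin end +150 mm). Lies level in V pegs, axis 45 mm above the bench
- mandrel_a_mid (a point): middle of the taper of mandrel_a, on its axis, 70 mm from its origin towards the thin end (diameter 17 mm); axes as the mandrel's
- mandrel_b_mid (a point): middle of the taper of mandrel_b, on its axis, 70 mm from its origin towards the thin end (diameter 17 mm); axes as the mandrel's
- mandrel_a_tip (a point): centre of the thin end of mandrel_a, on its axis, 150 mm from its origin
- mandrel_b_tip (a point): centre of the thin end of mandrel_b, on its axis, 150 mm from its origin
- tray: sweep tray, fixed: dark wood, 290 x 270 mm, walls 24 mm high, two bars across it (at x = -90, +60 mm) with splayed pegs, tops 62 mm above the bench, in which tools centre themselves when lowered. Origin on the bench under its centre; lanes along its x at y = -85, 0, +85 mm: mandrels in the outer lanes (origins near x = -30 mm, thin end to +x), the burnisher in the middle
- camera: inspection camera's stand, fixed, at the robot's left: grey foot 150 x 140 mm, steel column 336 mm high, on it the white camera head (48 mm high), clamped at a height that differs each time. Origin on the bench near the foot's centre; the camera looks horizontally along the stand's -x axis, roughly to the robot's right
- lens (a point): centre of the camera's front lens glass (38 mm black barrel), 170 to 250 mm above the bench; +x points backwards into the camera (it looks along -x), z up, y across the view: -y is the side farther from the robot
- view_point (a point): the point on the lens axis 150 mm in front of the lens glass, at the lens's height; axes as the lens's
- burnisher: burnisher with dark walnut handle and thin round steel blade, 225 mm long overall, lying in the tray's middle lane between the mandrels; origin on its axis near the handle's ferrule. It is a bystander: leave it alone.
- ring_clamp: brass ring clamp, a flat bar 130 x 30 x 24 mm with a steel band round its middle, lying on the bench; origin at its underside. It is a bystander: leave it alone.
- ring_cone: green glass ring-size cone, 117 mm high, standing on a 52 mm foot; origin at its underside. It is a bystander: leave it alone.
- bench_block: bright steel bench block 64 x 64 x 19 mm; origin at its underside. It is a bystander: leave it alone.
- hammer: hammer with a wooden handle, 240 mm long, lying on the bench to the right of the tray; origin at its underside. It is a bystander: leave it alone.
- caliper: steel caliper 170 mm long, lying flat on the bench; origin at its underside. It is a bystander: leave it alone.

How it is judged:
On the way:
1. a mandrel is lifted out of its pegs, held by the fingers alone (((height (world z) of mandrel_a above 0.08 m and contact force between the fingers and mandrel_a above 2 N and contact force between mandrel_a and tray below 0.1 N and contact force between mandrel_a and camera below 0.1 N) or (height (world z) of mandrel_b above 0.08 m and contact force between the fingers and mandrel_b above 2 N and contact force between mandrel_b and tray below 0.1 N and contact force between mandrel_b and camera below 0.1 N))), for 0.2 s.
At the end, for the whole second after the job is handed in: The solid mandrel is at rest, held by the fingers alone, taper's middle within 20 mm of the view point 150 mm before the lens, axis within 8 degrees of level and square across the view, thin end away from the robot; the hollow one lies released in its pegs within 25 mm of its start (((contact force between the fingers and mandrel_a above 2 N and contact force between mandrel_a and tray below 0.1 N and contact force between mandrel_a and camera below 0.1 N and distance between mandrel_a_mid and view_point below 0.02 m and angle between the x axis of mandrel_a and the y axis of lens, either way round below 0.14 rad and y of mandrel_a_tip in the frame of lens below -0.04 m and linear speed of each of mandrel_a, mandrel_b below 0.02 m/s and angular speed of mandrel_a below 0.15 rad/s and distance of mandrel_b from where it was at the start of the episode below 0.025 m and distance of mandrel_b_tip from where it was at the start of the episode below 0.03 m and contact force between mandrel_b and tray between 0.5 and 4.5 N and contact force between the fingers and mandrel_b below 0.1 N) or (contact force between the fingers and mandrel_b above 2 N and contact force between mandrel_b and tray below 0.1 N and contact force between mandrel_b and camera below 0.1 N and distance between mandrel_b_mid and view_point below 0.02 m and angle between the x axis of mandrel_b and the y axis of lens, either way round below 0.14 rad and y of mandrel_b_tip in the frame of lens below -0.04 m and linear speed of each of mandrel_b, mandrel_a below 0.02 m/s and angular speed of mandrel_b below 0.15 rad/s and distance of mandrel_a from where it was at the start of the episode below 0.025 m and distance of mandrel_a_tip from where it was at the start of the episode below 0.03 m and contact force between mandrel_a and tray between 0.5 and 4.5 N and contact force between the fingers and mandrel_a below 0.1 N))); the arm keeps its last pose, push and grip.
It fails at once if a bystander (burnisher, ring clamp, ring cone, bench block, hammer or caliper) is moved by more than 20 mm (distance of any of burnisher, ring_clamp, ring_cone, bench_block, hammer, caliper from where it was at the start of the episode above 0.02 m).
It fails at once if the camera or its stand is struck by the arm or a mandrel (more than 2 N) (contact force between any of the arm, the fingers, mandrel_a, mandrel_b and camera above 2 N).
It also fails if it takes over 56 s, if anything falls off the work surface, if the arm or the gripper's body presses on something with over 40 N, if the wrist force passes 120 N, or if a joint passes its speed limit or range.

## Working session

There is one attempt and no reset: what is moved stays moved. The work goes in short steps, Python scripts to look and compute and a tool call to move; the robot and the scene stay as the last step left them, time stands still between calls to the robot, and variables do not carry over. Pictures are saved under pics/ and viewed, at most 10 in all, crops included, and the job is handed in when it is done.

Besides the shell and the picture viewer there is one more tool, called after "Request:" as name(argument=value, ...) on one line, values as JSON. arm_command: Moves the arm, as the interface text tells. Its arguments: {"type":"object","properties":{"moves":{"type":"array"},"newtons":{"type":"number"}},"required":["moves"]}

```bash
mkdir -p pics; ls; cat > h.py <<'E'
import numpy as np, cv2
from scipy.spatial.transform import Rotation as R
from workcell import *
def q2R(q): return R.from_quat([q[1],q[2],q[3],q[0]]).as_matrix()
def cloud(name,depth):
    c=camera_info(name); f=240/np.tan(np.radians(c["fovy"])/2)
    v,u=np.mgrid[0:480,0:640].astype(np.float64)
    K=np.array([[f,0,c["cx"]],[0,f,c["cy"]],[0,0,1.]])
    x=(u-c["cx"])/f; y=(v-c["cy"])/f; a,b=x.copy(),y.copy()
    for _ in range(20):
        s=1+c["k1"]*(a*a+b*b); a,b=x/s,y/s
    P=np.stack([a*depth,b*depth,depth],-1)@q2R(c["orientation"]).T+np.array(c["eye"])
    P[depth<=0]=np.nan
    return P
E
python3 - <<'E'
from h import *
for n in("scene","top"):
    p,d=read_camera(n); cv2.imwrite(f"pics/{n}0.png",p); np.savez(f"{n}0.npz",p=p,d=d,P=cloud(n,d))
    print(n,camera_info(n))
    P=cloud(n,d)
    for l in("mandrel_a","mandrel_a_tip","mandrel_a_mid","tray","camera","lens","burnisher","ring_cone","hammer"):
        for r in recognise(n,l)[:3]:
            u,v=map(int,np.round(r["point"])); print(l,r["point"],round(r["confidence"],2),P[v,u].round(3))
print(get_state())
E
```

```text
pics
scene {'fovy': 47.9711147297806, 'cx': 319.4499873921139, 'cy': 241.04065748405117, 'k1': -0.013701322725305758, 'eye': array([1.29032742, 0.39760389, 1.2965742 ]), 'orientation': array([-0.14761212,  0.45469887,  0.83392587, -0.27573039])}
mandrel_a [311.8, 209.9] 0.71 [ 0.437 -0.187  0.053]
mandrel_a [287.3, 253.3] 0.63 [ 0.603 -0.163  0.046]
mandrel_a_tip [290.8, 255.1] 0.93 [ 0.603 -0.149  0.047]
mandrel_a_tip [493.4, 287.9] 0.65 [0.373 0.372 0.012]
mandrel_a_mid [286.8, 252.4] 0.97 [nan nan nan]
tray [310.2, 247.3] 0.84 [ 0.528 -0.135  0.008]
tray [311.3, 211.5] 0.32 [ 0.44  -0.189  0.045]
tray [359.7, 376.3] 0.15 [0.808 0.196 0.048]
camera [520.5, 350.1] 0.58 [0.512 0.502 0.014]
lens [532.0, 320.1] 0.79 [0.582 0.478 0.262]
lens [425.6, 278.2] 0.33 [0.447 0.201 0.018]
burnisher [306.7, 245.5] 0.71 [ 0.524 -0.149 -0.001]
burnisher [317.4, 236.6] 0.63 [ 0.515 -0.119  0.054]
ring_cone [360.8, 377.9] 0.92 [0.806 0.199 0.034]
ring_cone [314.6, 211.1] 0.17 [ 0.438 -0.176  0.057]
hammer [205.2, 188.5] 0.97 [ 0.524 -0.537  0.023]
hammer [394.1, 318.2] 0.57 [0.611 0.187 0.026]
top {
[... 1030 characters left out ...]
_pos': array([-1.29060038e+00,  3.13177650e-01,  4.60994048e-02,  1.30357530e+00,
        3.85900675e-05,  1.43118932e+00]), 'qvel': array([-3.72762627e-04, -5.71360209e-04,  2.61306852e-04, -6.24006989e-04,
        6.84877036e-04,  2.34987864e-05]), 'tau': array([ 1.31561763e-03, -4.80472541e+01,  2.98818380e+01,  3.23419390e-04,
       -1.85195477e-04,  3.20822878e-06]), 'tcp_pos': array([ 0.23437178, -0.52512444,  0.23133567]), 'orientation': array([6.98582545e-05, 9.78051445e-01, 2.08363541e-01, 2.42615571e-05]), 'wrist_force': array([-0.30695619,  0.63414396, -1.15135775]), 'ft_torque': array([-0.02609092,  0.01128703,  0.00089864]), 'grip_force': 0.0, 'finger_gap': 0.08558030875674172}
```

```bash
python3 - <<'E'
import cv2
a=cv2.imread("pics/top0.png"); cv2.imwrite("pics/topc.png",cv2.resize(a[120:360,80:500],(800,457),interpolation=cv2.INTER_CUBIC))
E
```

```text
(no output)
```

View pics/topc.png

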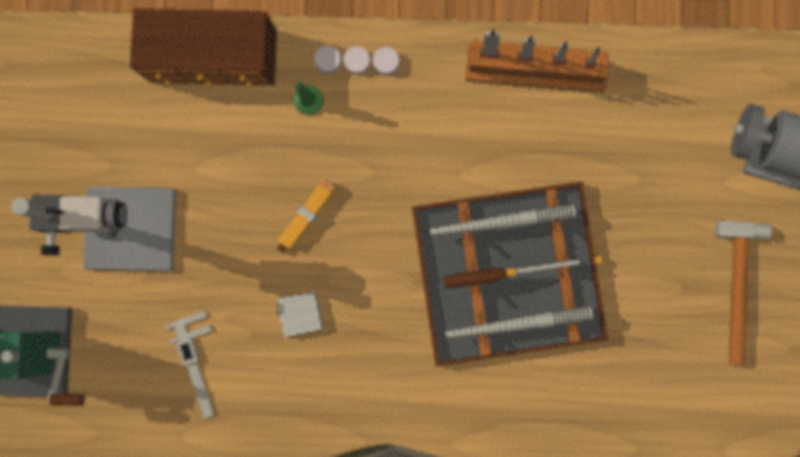

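View pics/scene0.png

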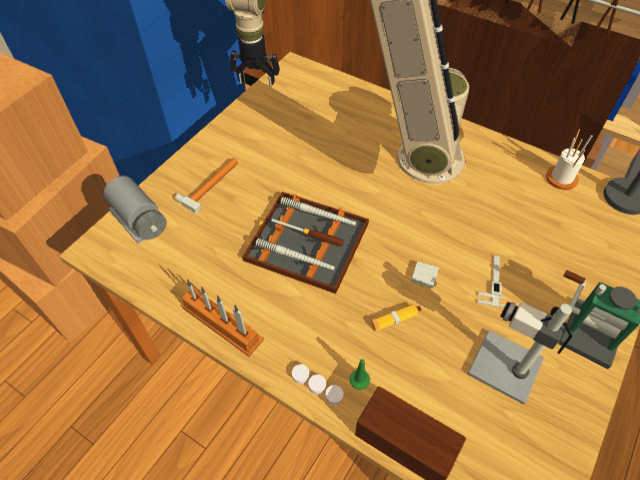

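The top crop shows the tray with two pale mandrels (upper from crop (575,212) to thin end (432,232), lower from (590,315) to (448,333)). The burnisher lies between them. The camera head is at crop (75,212), with its barrel at (115,215) looking right. The scene view agrees, with the camera head at (530,320).

```bash
python3 - <<'E'
from h import *
D={n:np.load(n+"0.npz") for n in("top","scene")}
for n in D:
    p,P=D[n]["p"],D[n]["P"]; hsv=cv2.cvtColor(p,cv2.COLOR_BGR2HSV)
    m=(hsv[...,1]<70)&(hsv[...,2]>105)&(P[...,2]>.02)&(P[...,2]<.08)&(P[...,0]>.33)&(P[...,0]<.7)&(P[...,1]>-.33)&(P[...,1]<.0)
    k,l,st,_=cv2.connectedComponentsWithStats(cv2.dilate(m.astype(np.uint8),np.ones((5,3))),connectivity=8)
    for i in range(1,k):
        s=(l==i)&m
        if s.sum()<40: continue
        Q=P[s]; xy=Q[:,:2]; c=xy.mean(0); d=np.linalg.svd(xy-c)[2][0] if len(xy)<5000 else 0; d=d*np.sign(d[1])
        t=(xy-c)@d; print(n,"n",s.sum(),"c",c.round(4),"dir",d.round(3),"ang",np.degrees(np.arctan2(d[1],d[0])).round(1),"ends",(c+d*t.min()).round(3),(c+d*t.max()).round(3),"z",np.percentile(Q[:,2],[10,50,90]).round(3))
    # tray: wood-dark walls; foot and head of camera
    grey=(hsv[...,1]<60)
    f=(P[...,0]>.38)&(P[...,0]<.75)&(P[...,1]>.3)&(P[...,1]<.62)
    g=f&grey&(P[...,2]>.005)&(P[...,2]<.035)
    Q=P[g][:,:2].astype(np.float32); print(n,"foot",g.sum(),cv2.minAreaRect(Q))
    g=f&(P[...,2]>.12); Q=P[g]; print(n,"head",g.sum(),Q.min(0).round(3),Q.max(0).round(3))
    # height/width profile along y
    for y in np.arange(.34,.62,.015):
        q=Q[abs(Q[:,1]-y)<.0075]
        if len(q)>3: print(y.round(3),len(q),"x",q[:,0].min().round(3),q[:,0].max().round(3),"z",q[:,2].min().round(3),np.percentile(q[:,2],90).round(3),q[:,2].max().round(3))
s=D["scene"]["p"][280:420,460:600]; t=D["top"]["p"][200:280,80:180]
cv2.imwrite("pics/cam.png",np.hstack([cv2.resize(s,(400,400),interpolation=2),cv2.resize(t,(400,320),interpolation=2)[:, :].copy() if 0 else cv2.copyMakeBorder(cv2.resize(t,(400,320),interpolation=2),0,80,0,0,0)]))
E
```

```text
top n 398 c [ 0.5977 -0.1524] dir [-0.175  0.985] ang 100.1 ends [ 0.617 -0.263] [ 0.576 -0.029] z [0.048 0.053 0.059]
top n 84 c [ 0.5232 -0.2206] dir [-0.171  0.985] ang 99.8 ends [ 0.532 -0.271] [ 0.515 -0.17 ] z [0.049 0.053 0.058]
top n 414 c [ 0.4308 -0.1831] dir [-0.177  0.984] ang 100.2 ends [ 0.451 -0.294] [ 0.408 -0.058] z [0.048 0.053 0.059]
top foot 1848 ((0.5106412172317505, 0.4799197018146515), (0.27845990657806396, 0.25959038734436035), 89.63081359863281)
top head 1189 [0.381 0.412 0.121] [0.597 0.62  0.34 ]
0.415 102 x 0.551 0.593 z 0.219 0.255 0.257
0.43 82 x 0.55 0.595 z 0.236 0.258 0.263
0.445 130 x 0.548 0.595 z 0.215 0.261 0.264
0.46 102 x 0.548 0.595 z 0.224 0.262 0.265
0.475 99 x 0.548 0.595 z 0.221 0.262 0.264
0.49 113 x 0.545 0.597 z 0.221 0.262 0.284
0.505 234 x 0.512 0.597 z 0.217 0.327 0.339
0.52 177 x 0.512 0.597 z 0.227 0.336 0.34
0.535 55 x 0.512 0.596 z 0.233 0.264 0.339
0.58 28 x 0.381 0.394 z 0.124 0.164 0.168
0.595 38 x 0.382 0.394 z 0.121 0.171 0.175
0.61 23 x 0.382 0.394 z 0.164 0.172 0.174
scene n 444 c [ 0.4332 -0.179 ] dir [-0.184  0.983] ang 1
[... 377 characters left out ...]
808838, 0.26174691319465637), 89.99760437011719)
scene head 2428 [0.38  0.416 0.121] [0.598 0.62  0.341]
0.415 56 x 0.557 0.59 z 0.226 0.255 0.257
0.43 141 x 0.55 0.594 z 0.224 0.259 0.262
0.445 185 x 0.546 0.596 z 0.211 0.261 0.264
0.46 209 x 0.546 0.597 z 0.211 0.262 0.263
0.475 212 x 0.547 0.597 z 0.213 0.261 0.265
0.49 212 x 0.548 0.597 z 0.215 0.262 0.272
0.505 348 x 0.51 0.598 z 0.123 0.304 0.341
0.52 501 x 0.508 0.598 z 0.121 0.335 0.339
0.535 279 x 0.546 0.598 z 0.122 0.31 0.339
0.55 34 x 0.557 0.595 z 0.23 0.278 0.283
0.565 71 x 0.565 0.573 z 0.174 0.255 0.267
0.58 5 x 0.384 0.393 z 0.122 0.144 0.147
0.595 113 x 0.38 0.397 z 0.121 0.172 0.176
0.61 53 x 0.38 0.396 z 0.124 0.172 0.174
```

View pics/cam.png

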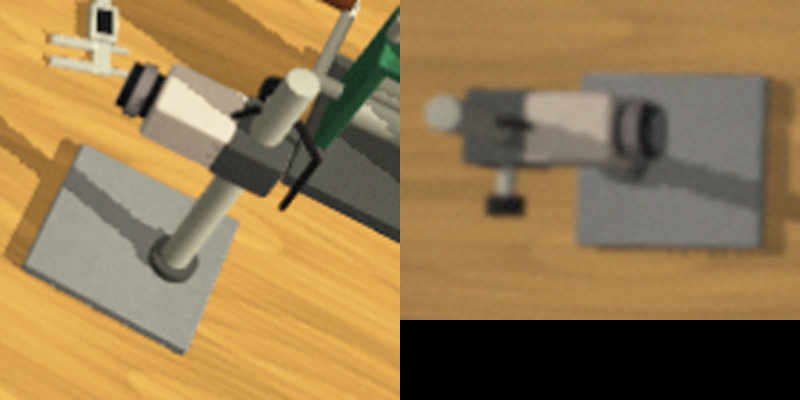

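The barrel's front is at about (0.572, 0.413), with its centre at z≈0.240, looking along -y. The mandrel axes run at about 100.4°. I'll start with the near one, whose origin is about (0.436, -0.203).

Request:
arm_command(moves=[0.2,39.5,-26.5,0,0,0,0,0.2,39.5,-26.5,0,0,0,0,0.2,39.5,-26.5,0,0,0,0,0.2,39.5,-26.5,0,0,0,0,0.2,39.5,-26.5,0,0,0,0,0.2,39.5,-26.5,0,0,0,0,0.2,39.5,-26.5,0,0,0,0,0.2,39.5,-26.5,0,0,0,0], newtons=60)

```text
clock: 2.0
tcp_pos: [0.4372, -0.2014, 0.2315]
orientation: [0.0, 0.978, 0.208, 0.0]
wrist_force: [1.3, -0.3, -0.2]
finger_gap: 0.0513
grip_force: 0.0
```

Request:
arm_command(moves=[0.2,0,0,0,0,0,-0.186,0.2,0,0,0,0,0,-0.186,0.2,0,0,0,0,0,-0.186,0.2,0,0,0,0,0,-0.186,0.2,0,0,0,0,0,-0.186,0.2,0,0,0,0,0,-0.186,0.2,0,0,0,0,0,-0.186,0.2,0,0,0,0,0,-0.186])

```text
clock: 3.0
tcp_pos: [0.4365, -0.2027, 0.2314]
orientation: [0.0, 0.576, 0.817, -0.0]
wrist_force: [0.5, 0.5, -0.4]
finger_gap: 0.0516
grip_force: 0.0
```

Request:
arm_command(moves=[0.2,0,0,0,0,0,-0.186,0.2,0,0,0,0,0,-0.186,0.2,0,0,0,0,0,-0.186,0.2,0,0,0,0,0,-0.186,0.2,0,0,0,0,0,-0.186,0.2,0,0,0,0,0,-0.186,0.2,0,0,0,0,0,-0.186,0.2,0,0,0,0,0,-0.186])

```text
clock: 4.0
tcp_pos: [0.4365, -0.2027, 0.2314]
orientation: [0.0, -0.13, 0.992, -0.0]
wrist_force: [-0.0, 0.7, -0.1]
finger_gap: 0.0514
grip_force: 0.0
```

Request:
arm_command(moves=[0.2,0,0,0,0,0,-0.186,0.2,0,0,0,0,0,-0.186,0.2,0,0,0,0,0,-0.186,0.2,0,0,0,0,0,-0.186,0.2,0,0,0,0,0,-0.186,0.2,0,0,0,0,0,-0.186,0.2,0,0,0,0,0,-0.186,0.2,0,0,0,0,0,-0.186,0.2,0,0,0,0,0,0])

```text
schema error: expected 1 to 8 rows
```

Request:
arm_command(moves=[0.2,0,0,0,0,0,-0.186,0.2,0,0,0,0,0,-0.186,0.2,0,0,0,0,0,-0.186,0.2,0,0,0,0,0,-0.186,0.2,0,0,0,0,0,-0.186,0.2,0,0,0,0,0,-0.186,0.2,0,0,0,0,0,-0.186,0.2,0,0,0,0,0,-0.186])

```text
clock: 5.0
tcp_pos: [0.4365, -0.2027, 0.2314]
orientation: [0.0, 0.767, -0.642, 0.0]
wrist_force: [0.9, 0.5, -0.2]
finger_gap: 0.0513
grip_force: 0.0
```

```bash
python3 - <<'E'
from h import *
s=get_state(); print(s["tcp_pos"],s["joint_pos"].round(2),s["wrist_force"]); M=q2R(s["orientation"]); print(np.degrees(np.arctan2(M[1,0],M[0,0])),M[:,2])
p,d=read_camera("top"); cv2.imwrite("pics/t1.png",cv2.resize(p[180:330,280:460],(720,600),interpolation=2))
E
```

```text
[ 0.4365159  -0.20273684  0.23137983] [-0.6   0.13 -0.19  1.25 -0.   -2.35] [ 0.89875315  0.53392097 -0.18463043]
-79.82836562103535 [ 1.95394610e-04 -1.84624408e-04 -9.99999964e-01]
```

View pics/t1.png

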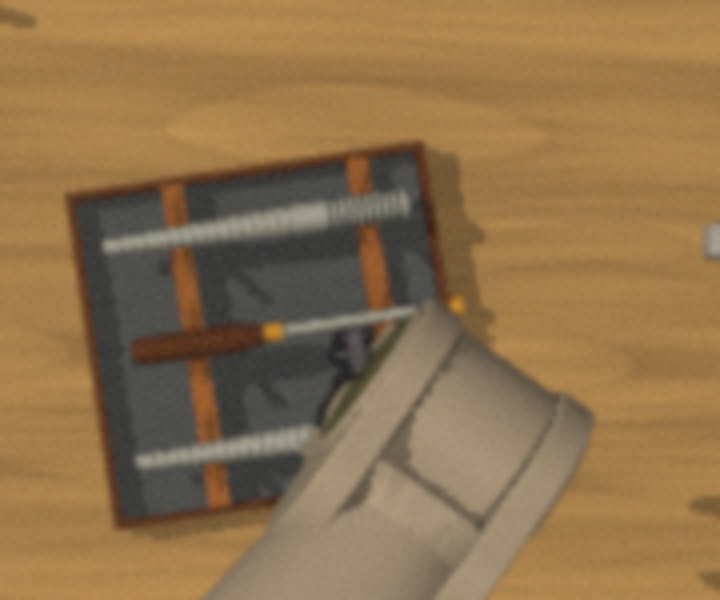

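The picture shows the gripper over the near mandrel's lane, clear of the burnisher. Now I'll descend.

Request:
arm_command(moves=[0.2,0,0,40,0,0,0,0.2,0,0,40,0,0,0,0.2,0,0,40,0,0,0,0.2,0,0,30,0,0,0,0.2,0,0,25,0,0,0,0.2,0,0,20,0,0,0,0.2,0,0,12,0,0,0,0.2,0,0,0,0,0,0])

```text
clock: 6.05
tcp_pos: [0.436, -0.2024, 0.0238]
orientation: [0.0, 0.765, -0.644, -0.001]
wrist_force: [-0.2, 0.3, -0.8]
finger_gap: 0.0511
grip_force: 0.0
```

Request:
arm_command(moves=[-0.2,0,0,0,0,0,0,-0.4,0,0,0,0,0,0,-1,0,0,0,0,0,0,-1,0,0,0,0,0,0,-1,0,0,0,0,0,0,-1,0,0,0,0,0,0])

```text
clock: 6.8
tcp_pos: [0.4338, -0.2036, 0.0249]
orientation: [0.003, 0.764, -0.645, -0.001]
wrist_force: [-8.8, -4.2, 5.7]
finger_gap: 0.0207
grip_force: 58.4
```

Request:
arm_command(moves=[-1,0,0,-10,0,0,0,-1,0,0,-20,0,0,0,-1,0,0,-30,0,0,0,-1,0,0,-30,0,0,0,-1,0,0,-20,0,0,0,-1,0,0,0,0,0,0,-1,0,0,0,0,0,0,-1,0,0,0,0,0,0])

```text
clock: 7.8
tcp_pos: [0.4359, -0.2023, 0.1333]
orientation: [0.0, 0.765, -0.644, -0.001]
wrist_force: [0.1, 0.7, -1.4]
finger_gap: 0.0203
grip_force: 58.8
```

```bash
python3 - <<'E'
from h import *
for i in range(4):
    read_camera("top"); s=get_state(); print(s["tcp_pos"],s["wrist_force"].round(2),s["ft_torque"].round(3))
E
```

```text
[ 0.43591089 -0.20226424  0.13328083] [-0.61 -0.78 -1.42] [-0.027 -0.031  0.033]
[ 0.43601191 -0.20237608  0.13339781] [-0.    0.11 -1.77] [-0.019  0.028  0.023]
[ 0.43610486 -0.20244271  0.13352469] [ 0.68 -0.94 -1.46] [-0.054 -0.011 -0.03 ]
[ 0.4362043  -0.20253351  0.13366318] [-0.75  0.11 -1.56] [-0.026 -0.028 -0.053]
```

That reads about 1.5 N, so this is the hollow one. I'll lower it back with a 2.5 mm sideways correction to its peg centre.

Request:
arm_command(moves=[-1,0,2.5,0,0,0,0,-1,0,0,30,0,0,0,-1,0,0,30,0,0,0,-1,0,0,20,0,0,0,-1,0,0,15,0,0,0,-1,0,0,10,0,0,0,-1,0,0,4,0,0,0,-1,0,0,0,0,0,0])

```text
clock: 9.0
tcp_pos: [0.4336, -0.2033, 0.0255]
orientation: [0.001, 0.765, -0.644, -0.0]
wrist_force: [-3.2, -0.6, -1.0]
finger_gap: 0.02
grip_force: 59.0
```

Request:
arm_command(moves=[-0.4,0,0,0,0,0,0,-0.2,0,0,0,0,0,0,0.0,0,0,0,0,0,0,0.2,0,0,0,0,0,0,0.2,0,0,0,0,0,0])

```text
clock: 9.62
tcp_pos: [0.4341, -0.2032, 0.0253]
orientation: [0.0, 0.765, -0.644, 0.0]
wrist_force: [-1.2, -0.2, 0.4]
finger_gap: 0.0513
grip_force: 0.0
```

Request:
arm_command(moves=[0.2,0,0,-15,0,0,0,0.2,0,0,-30,0,0,0,0.2,0,0,-40,0,0,0,0.2,0,0,-40,0,0,0,0.2,0,0,0,0,0,0])

```text
clock: 10.25
tcp_pos: [0.4363, -0.2047, 0.1546]
orientation: [-0.0, 0.765, -0.644, 0.004]
wrist_force: [0.4, -0.5, -0.3]
finger_gap: 0.0512
grip_force: 0.0
```

Request:
arm_command(moves=[0.2,0,-34,0,0,0,0,0.2,0,-34,0,0,0,0,0.2,0,-34,0,0,0,0,0.2,0,-34,0,0,0,0,0.2,0,-34,0,0,0,0,0.2,0,0,0,0,0,0,0.2,0,0,0,0,0,0])

```text
clock: 11.12
tcp_pos: [0.6006, -0.1739, 0.1495]
orientation: [0.0, 0.765, -0.644, -0.001]
wrist_force: [-1.0, -0.0, -0.6]
finger_gap: 0.0512
grip_force: 0.0
```

```bash
python3 - <<'E'
from h import *
s=get_state(); print(s["tcp_pos"],s["joint_pos"].round(2)); M=q2R(s["orientation"]); print(np.degrees(np.arctan2(M[1,0],M[0,0])))
D={n:np.load(n+"0.npz") for n in("top",)}
p,d=read_camera("scene"); P=cloud("scene",d); cv2.imwrite("pics/s1.png",cv2.resize(p[170:310,220:400],(720,560),interpolation=2))
D["scene"]=dict(p=np.load("scene0.npz")["p"],P=np.load("scene0.npz")["P"]); D["now"]=dict(p=p,P=P)
for n in ("scene","now"):
    p,P=D[n]["p"],D[n]["P"]; hsv=cv2.cvtColor(p,cv2.COLOR_BGR2HSV)
    m=(hsv[...,1]<70)&(hsv[...,2]>105)&(P[...,2]>.02)&(P[...,2]<.08)&(P[...,0]>.38)&(P[...,0]<.48)&(P[...,1]>-.32)&(P[...,1]<-.03)
    Q=P[m][:,:2]; c=Q.mean(0); dd=np.linalg.svd(Q-c)[2][0]; dd*=np.sign(dd[1]); t=(Q-c)@dd
    print(n,m.sum(),(c+dd*t.min()).round(4),(c+dd*t.max()).round(4))
# camera geometry
for n in("top","scene"):
    z=np.load(n+"0.npz"); p,P=z["p"],z["P"]; hsv=cv2.cvtColor(p,cv2.COLOR_BGR2HSV)
    g=(hsv[...,1]<60)&(P[...,0]>.42)&(P[...,0]<.68)&(P[...,1]>.35)&(P[...,1]<.56)&(P[...,2]>.008)&(P[...,2]<.03)
    g=cv2.morphologyEx(g.astype(np.uint8),cv2.MORPH_OPEN,np.ones((5,5)))>0
    k,l,st,_=cv2.connectedComponentsWithStats(g.astype(np.uint8)); i=1+st[1:,4].argmax()
    print(n,cv2.minAreaRect(P[l==i][:,:2].astype(np.float32)))
    h=(P[...,2]>.2)&(P[...,0]>.5)&(P[...,0]<.65)&(P[...,1]>.3)&(P[...,1]<.45); Q=P[h]
    print(np.percentile(Q[:,1],[0,2,5,10,20]).round(4)); 
E
```

```text
[ 0.60055862 -0.17385249  0.14951954] [-0.41  0.44  0.04  1.17 -0.   -2.15]
-80.16985167140646
scene 444 [ 0.4539 -0.2892] [ 0.4099 -0.0542]
now 361 [ 0.4466 -0.2487] [ 0.4098 -0.0536]
top ((0.570625901222229, 0.4816889464855194), (0.1368657648563385, 0.14865970611572266), 0.6463102102279663)
[0.4119 0.4124 0.413  0.4139 0.4159]
scene ((0.5703776478767395, 0.4865986406803131), (0.14272089302539825, 0.1473245620727539), 0.33963221311569214)
[0.416  0.4168 0.4179 0.42   0.4243]
```

View pics/s1.png

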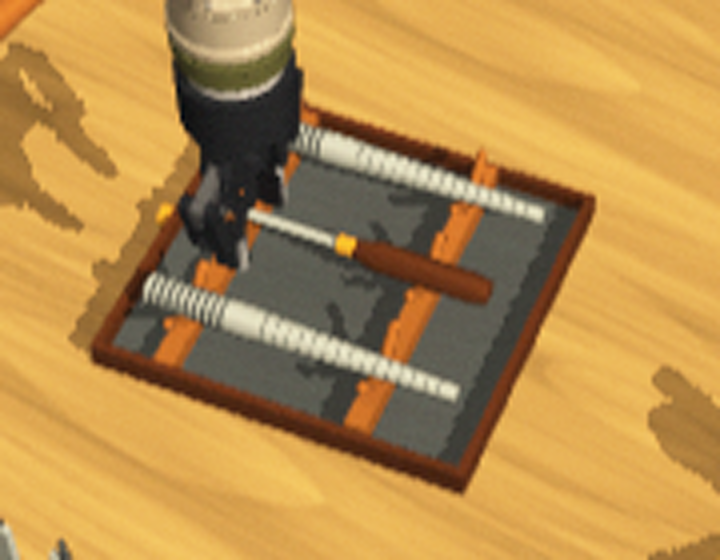

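The hollow mandrel is back in its pegs with its tip position unchanged. The gripper is now over the far lane, so I'll descend and grip.

Request:
arm_command(moves=[0.2,0,0,30,0,0,0,0.2,0,0,35,0,0,0,0.2,0,0,30,0,0,0,0.2,0,0,20,0,0,0,0.2,0,0,10,0,0,0,0.2,0,0,0,0,0,0])

```text
clock: 11.92
tcp_pos: [0.6007, -0.1742, 0.0251]
orientation: [0.0, 0.765, -0.644, -0.001]
wrist_force: [-0.5, 0.2, 0.3]
finger_gap: 0.0511
grip_force: 0.0
```

Request:
arm_command(moves=[-0.2,0,0,0,0,0,0,-0.4,0,0,0,0,0,0,-1,0,0,0,0,0,0,-1,0,0,0,0,0,0,-1,0,0,0,0,0,0,-1,0,0,0,0,0,0], newtons=100)

```text
clock: 12.68
tcp_pos: [0.6012, -0.1746, 0.0266]
orientation: [0.001, 0.765, -0.644, 0.0]
wrist_force: [-3.4, -0.5, 4.8]
finger_gap: 0.0195
grip_force: 97.5
```

Request:
arm_command(moves=[-1,0,0,-10,0,0,0,-1,0,0,-20,0,0,0,-1,0,0,-30,0,0,0,-1,0,0,-30,0,0,0,-1,0,0,-20,0,0,0,-1,0,0,0,0,0,0,-1,0,0,0,0,0,0,-1,0,0,0,0,0,0])

```text
clock: 13.68
tcp_pos: [0.6006, -0.1737, 0.1336]
orientation: [0.0, 0.765, -0.644, -0.001]
wrist_force: [0.1, -0.4, -5.0]
finger_gap: 0.0192
grip_force: 98.1
```

The wrist reads about 5 N, so this is the solid one. I'll raise it and turn the thin end to +x.

Request:
arm_command(moves=[-1,0,0,-15,0,0,0,-1,0,0,-29,0,0,0,-1,0,0,-29,0,0,0,-1,0,0,-15,0,0,0.05,-1,0,0,0,0,0,0.1,-1,0,0,0,0,0,0.15,-1,0,0,0,0,0,0.15,-1,0,0,0,0,0,0.15])

```text
clock: 14.68
tcp_pos: [0.6016, -0.1742, 0.2241]
orientation: [0.0, -0.538, 0.843, -0.0]
wrist_force: [0.4, -0.6, -5.0]
finger_gap: 0.0193
grip_force: 98.3
```

Request:
arm_command(moves=[-1,0,0,0,0,0,0.15,-1,0,0,0,0,0,0.15,-1,0,0,0,0,0,0.15,-1,0,0,0,0,0,0.15,-1,0,0,0,0,0,0.15,-1,0,0,0,0,0,0.15,-1,0,0,0,0,0,0.15,-1,0,0,0,0,0,0.1])

```text
clock: 15.68
tcp_pos: [0.6016, -0.1742, 0.2241]
orientation: [0.0, 0.006, 1.0, -0.0]
wrist_force: [-0.4, -0.3, -6.6]
finger_gap: 0.0195
grip_force: 98.4
```

Request:
arm_command(moves=[-1,10,20,0,0,0,0,-1,15,40,0,0,0,0,-1,20,50,0,0,0,0,-1,20,50,0,0,0,0,-1,15,50,0,0,0,0,-1,10,45,0,0,0,0,-1,5,25,0,0,0,0,-1,0,0,0,0,0,0])

```text
clock: 16.68
tcp_pos: [0.5083, 0.1084, 0.2243]
orientation: [0.0, 0.002, 1.0, 0.0]
wrist_force: [0.2, -0.7, -5.0]
finger_gap: 0.0195
grip_force: 99.9
```

```bash
cat > m.py <<'E'
from h import *
import sys
s=get_state(); T=s["tcp_pos"]; print(s["clock"],T,s["joint_pos"].round(2),s["wrist_force"].round(1)); M=q2R(s["orientation"]); print(np.degrees(np.arctan2(M[1,0],M[0,0])).round(2),M[:,2].round(4))
for n in("scene","top"):
    p,d=read_camera(n); P=cloud(n,d); cv2.imwrite(f"pics/{n}_{sys.argv[1]}.png",p); hsv=cv2.cvtColor(p,cv2.COLOR_BGR2HSV)
    m=(hsv[...,1]<80)&(hsv[...,2]>90)&(abs(P[...,2]-T[2]-.018)<.05)&(P[...,0]>T[0]+.03)&(P[...,0]<T[0]+.18)&(abs(P[...,1]-T[1])<.035)
    Q=P[m]
    if len(Q)<30: print(n,"few",len(Q)); continue
    c=Q.mean(0); dd=np.linalg.svd(Q-c)[2][0]; dd*=np.sign(dd[0]); t=(Q-c)@dd
    print(n,m.sum(),"c",c.round(4),"yaw",np.degrees(np.arctan2(dd[1],dd[0])).round(1),"pitch",np.degrees(np.arcsin(dd[2])).round(1),"tip",(c+dd*t.max()).round(4),(c+dd*t.min()).round(4))
E
python3 m.py 2
```

```text
16.675 [0.50825347 0.10842126 0.22427044] [ 0.06  0.21 -0.11  1.25  0.    0.06] [ 0.2 -0.7 -5. ]
179.75 [ 9.e-04  2.e-04 -1.e+00]
scene 271 c [0.5949 0.1103 0.248 ] yaw -0.6 pitch -1.7 tip [0.6623 0.1096 0.246 ] [0.5382 0.1109 0.2497]
top 140 c [0.6164 0.1042 0.2472] yaw 2.3 pitch -1.1 tip [0.6618 0.106  0.2463] [0.5502 0.1015 0.2485]
```

View pics/scene_2.png

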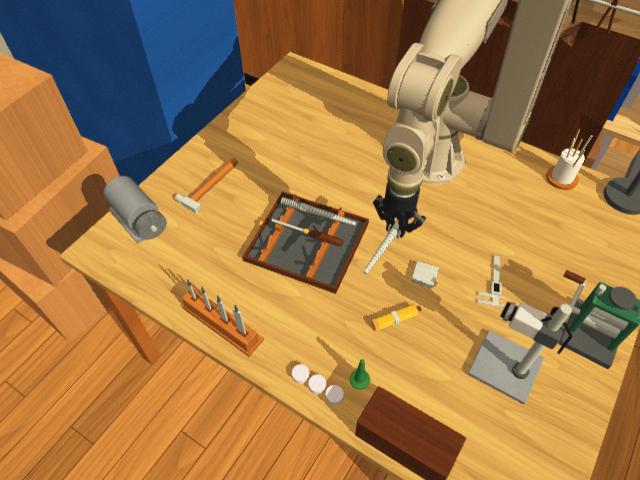

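The scene view shows the solid mandrel held level at about (382,250), pointing away from the robot. The tray with the hollow one and the bystanders haven't moved. The axis height is already about 0.240, so what's left is +155 mm in y and -10 mm in x.

Request:
arm_command(moves=[-1,3,15,0,0,0,0,-1,4,30,0,0,0,0,-1,3,35,0,0,0,0,-1,0,35,0,0,0,0,-1,0,25,0,0,0,0,-1,0,15,0,0,0,0,-1,0,0,0,0,0,0,-1,0,0,0,0,0,0])

```text
clock: 17.77
tcp_pos: [0.4999, 0.2609, 0.2231]
orientation: [-0.0, 0.004, 1.0, -0.0]
wrist_force: [0.1, 0.2, -6.1]
finger_gap: 0.0194
grip_force: 100.0
```

```bash
python3 m.py 3; python3 - <<'E'
import cv2,numpy as np
a=cv2.imread("pics/scene_3.png");b=cv2.imread("pics/top_3.png")
cv2.imwrite("pics/v3.png",np.hstack([cv2.resize(a[180:420,400:600],(400,480)),cv2.resize(b[180:300,90:190],(400,480))]))
E
```

```text
17.775 [0.49992653 0.26088757 0.22314314] [ 0.34  0.29  0.    1.28 -0.    0.35] [ 0.1  0.2 -6.1]
179.51 [-4.e-04 -7.e-04 -1.e+00]
scene 301 c [0.5877 0.2615 0.2466] yaw -0.5 pitch -2.2 tip [0.6512 0.2609 0.2441] [0.5302 0.262  0.2489]
top 223 c [0.5847 0.257  0.2472] yaw 0.8 pitch -1.3 tip [0.6516 0.258  0.2457] [0.53   0.2563 0.2484]
```

View pics/v3.png

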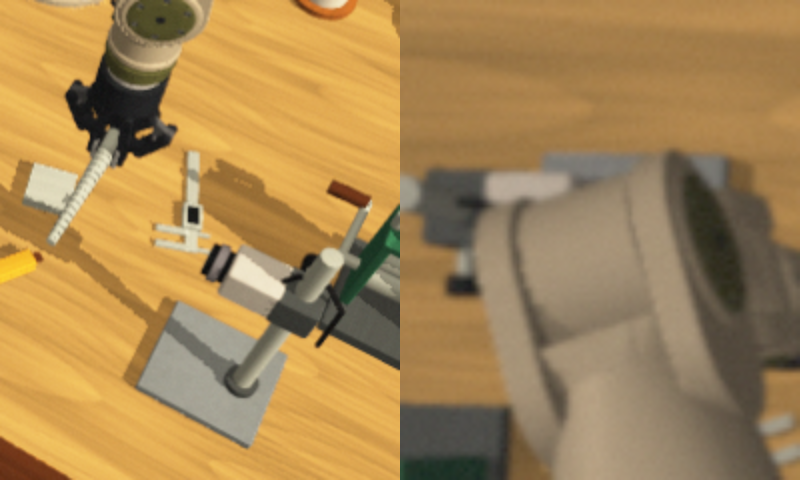

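The mandrel stands square across in front of the lens, roughly 154 mm away. I'll trim 4 mm closer and let it settle.

Request:
arm_command(moves=[-1,0,4,-1,0,0,0,-1,0,0,0,0,0,0,-1,0,0,0,0,0,0,-1,0,0,0,0,0,0,-1,0,0,0,0,0,0,-1,0,0,0,0,0,0,-1,0,0,0,0,0,0,-1,0,0,0,0,0,0])

```text
clock: 18.88
tcp_pos: [0.5, 0.2657, 0.2243]
orientation: [0.0, 0.004, 1.0, -0.0]
wrist_force: [0.1, 0.2, -6.4]
finger_gap: 0.0197
grip_force: 99.9
```

```bash
python3 m.py 4; python3 -c "
from workcell import *
print(abs(get_state()['qvel']).max()); print(hand_in())"
```

```text
18.875 [0.49996563 0.26565548 0.22425204] [ 0.35  0.3   0.01  1.28 -0.    0.35] [ 0.1  0.2 -6.4]
179.56 [ 0.e+00 -1.e-04 -1.e+00]
scene 298 c [0.5875 0.2663 0.2481] yaw -0.5 pitch -1.7 tip [0.6513 0.2657 0.2462] [0.5304 0.2668 0.2498]
top 219 c [0.5848 0.2621 0.2481] yaw 0.9 pitch -2.0 tip [0.651  0.2631 0.2458] [0.5303 0.2613 0.25  ]
0.002211118634123281
the job is handed in; nothing more can be done
None
```

The job is handed in (no verdict came back): the solid mandrel (about 5–6 N when lifted, against 1.5 N for the other) is held still and level about 15 cm in front of the lens, thin end away from the robot; the hollow one is back in its pegs and the camera was not touched.

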